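# Stand the desoldering pump in the tool cup

## Robot

A 6-joint arm with a two-finger parallel gripper is mounted at the origin on the work surface. World frame = base frame: x ahead of the robot, y to its left, z up, the work surface at z = 0. Lengths are in m, angles in rad, forces in N, time in s.
With the tool pointing down it reaches from about 0.375 to 0.975 m from the base axis. Payload 3.8 kg.
Tool frame: the origin (TCP) lies on the centre line of the jaws, within the pads' length; the fingertips stand 14 mm ahead of it and the grasp point (between the pads) lies 5 mm behind it; z points along the fingers, x is the direction in which the jaws open and shut, and the axes are right-handed (so a half turn about z gives the same grasp; the last joint's range is limited). The gripper opens to 85 mm and grips with 20 to 120 N. Pads are 22 mm wide; open, the fingers measure 114 mm over their backs; the gripper's body (76 mm by 85 mm) begins 54 mm behind the grasp point. The pads swing forward as they close: fully open they stand 13 mm farther back than shut.
Start: joints at [1.119, 0.264, 1.604, -0, 1.274, -0.037], TCP at [0.272, 0.618, 0.245] pointing down, gripper open.
Joint ranges: [-2.63, 2.63], [-0.94, 2.18], [0.31, 2.57], [-1.31, 4.45], [0, 2.66], [-2.55, 2.55]. Speed limits (rad/s): [2.57, 2.57, 3.14, 3.14, 3.14, 3.14].

## Interface

Orientations are given as a rotation vector (axis times angle).
In Python, from workcell import bot gives the robot as it stands. The module is installed in compiled form; this text tells all that it offers.
- The arm moves only by the tool arm_command, never from a script. Its argument "steps" is one flat list of numbers, 7 for each row, row after row: the shift along the tool's x, y, z in units of 30 mm (1.0 is 30 mm), then the turn, a rotation vector about the tool's x, y, z in units of 6 degrees (1.0 is 6 degrees), then the opening, from 0 (shut) to 1 (fully open). In form: [tx, ty, tz, ax, ay, az, fingers, tx, ty, tz, ax, ay, az, fingers, ...]. A call has 1 to 10 rows; each row shifts and turns the commanded pose from where the row before left it, along the tool's axes as they then stand; what a row does not reach is not made up. A row lasts 1/8 s, in which the tool goes at most 62.5 mm and 10.7 degrees, less where a joint would pass 70% of its speed; a pose out of reach is approached as far as the arm can. A call is refused whole if a number of a shift passes 1 or a number of a turn 1, either way. A call with a gripper value outside its range is refused whole. The fingers move at their own pace and stop on an object; "squeeze" is the grip in N (left out, the last holds). Time passes only in rows, so rows that do not move let the fingers close. It gives the time, the measured TCP pose, the force and the opening at its end, in the units of the state.
- bot.read_state(): the state, without advancing time (a new reading comes with each control period).
- bot.read_camera(name): name is "scene" or "side" or "wrist"; returns a dict with "img" (384x512x3 uint8, red, green, blue), "camera_matrix" (3x3 intrinsics, pixels), "k1" (the pictures are not rectified: a ray, as slopes to the right and down, at radius r is drawn at 1 + k1 r^2 times it, then the intrinsics apply), "pose" (4x4, takes a point from camera to world coordinates); the wrist camera has in their place "T_tool_cam" (4x4, takes a point from camera to tool coordinates, whose origin is the TCP and whose axes are the tool frame's). Camera axes: x right, y down, z forward; pixel columns grow to the right and rows downward; lengths in m; the calibration is good to about 2 mm. A picture is of the moment at which its call begins: read the wrist's pose just before it. There is no depth.
- bot.finish_job(): hands the job in, once; it reports no verdict.
The state is a dict: "time": time; "q": joint angles; "joint_vel": joint speeds; "joint_torque": joint torques, N m; "tool_pos": TCP position; "tcp_rot": TCP orientation; "wrist_force": force on the tool from outside, world axes, zero at the start; "torque": the same for the moment, N m; "width": opening from 0.0 (shut) to 1.0 (fully open).
Only numpy, scipy, OpenCV 4.12 (cv2) and the standard library are available. Lean on these libraries where they do the work, as an engineer would, in place of code of your own. Each camera call takes 0.05 s, during which the arm holds its last target.

## Task

Take the blue desoldering pump out of its sloping rest and stand it, white nozzle down, in the grey tool cup; it may lean on the rim. Lower it well into the cup before you let go, keep the cup standing, and leave the orange pump in its rest.

Things in the scene. Friction and masses are not known exactly. Their poses are not given: they have to be found in the camera images.
- blue_pump: Desoldering pump, pen-like, 180 mm long, about 70 g: blue barrel, diameter 20, from 27 to 155 mm; thin white nozzle below, white button on top. Origin: nozzle end; z along it to the button. It starts nozzle down, leaning 30 degrees, button roughly towards robot, in a fixed open V rest that cradles its underside up to 108 mm: grip at 115 to 150 mm, across the lean; it lifts straight up and out.
- cup: Grey round tool cup, empty, loose on the bench, 0.4 kg: 68 mm outside diameter, 60 mm inside, 100 mm high, inner floor 5 mm above its underside. Origin: centre of the underside. z: up.
- orange_pump: Bystander: the same pump with an orange barrel, origin and axes alike, leaning in a like rest of its own. Each rest (aluminium trough on a black base 135 by 64 mm) reaches at most 32 mm to either side of its pump and stays below 125 mm height; each pump's button is at 180 mm height.
Not all that is in view belongs to the job. Several things look just like the cup: the one meant starts farthest from the robot's base.

How it is judged:
By the outcome, as a careful person would: the job done as asked, in the order asked, and still so for the second after the job is handed in, with the robot touching nothing.
It also fails if it takes over 42 s, if anything falls off the work surface, if the arm or the gripper's body presses on something with over 40 N, if the wrist force passes 120 N, or if a joint passes its speed limit or range.

## Working session

There is one attempt and no reset: what is moved stays moved. The work goes in short steps, Python scripts to look and compute and a tool call to move; the robot and the scene stay as the last step left them, time stands still between calls to the robot, and variables do not carry over. Pictures are saved under pics/ and viewed, and the job is handed in when it is done.

Besides the shell and the picture viewer there is one more tool, called as name(argument=value, ...), one argument or row to a line, values as JSON. arm_command: Moves the arm, as the interface text tells. Its arguments: {"type":"object","properties":{"steps":{"type":"array","items":{"type":"number"}},"squeeze":{"type":"number"}},"required":["steps"]}

```bash
mkdir -p pics
cat > h.py <<'E'
import numpy as np, cv2
from scipy.spatial.transform import Rotation as R
from workcell import bot
def snap(n,f):
    s=bot.read_state(); c=bot.read_camera(n)
    cv2.imwrite('pics/'+f+'.png',c['img'][:,:,::-1])
    if 'pose' in c: P=np.array(c['pose'])
    else:
        T=np.eye(4);T[:3,:3]=R.from_rotvec(s['tcp_rot']).as_matrix();T[:3,3]=s['tool_pos'];P=T@np.array(c['T_tool_cam'])
    np.savez('pics/'+f+'.npz',K=c['camera_matrix'],k1=c['k1'],P=P,img=c['img'])
    return s
def load(f):
    d=np.load('pics/'+f+'.npz');return d['K'],float(d['k1']),d['P']
def ray(f,u,v):
    K,k1,P=load(f)
    p=cv2.undistortPoints(np.array([[[u,v]]],float),K,np.array([k1,0,0,0.]))[0,0]
    return P[:3,3],P[:3,:3]@np.array([p[0],p[1],1])
def atz(f,u,v,z):
    o,d=ray(f,u,v);return o+d*(z-o[2])/d[2]
def proj(f,X):
    K,k1,P=load(f);X=np.atleast_2d(np.array(X,float));Pi=np.linalg.inv(P)
    return cv2.projectPoints(X@Pi[:3,:3].T+Pi[:3,3],np.zeros(3),np.zeros(3),K,np.array([k1,0,0,0.]))[0][:,0]
def tri(*obs):
    A=np.zeros((3,3));b=np.zeros(3)
    for f,u,v in obs:
        o,d=ray(f,u,v);d=d/np.linalg.norm(d);M=np.eye(3)-np.outer(d,d);A+=M;b+=M@o
    X=np.linalg.solve(A,b);return X,[proj(f,X)[0]-[u,v] for f,u,v in obs]
def crop(f,u0,v0,u1,v1,s,out):
    i=cv2.imread('pics/'+f+'.png')[v0:v1,u0:u1];cv2.imwrite('pics/'+out+'.png',cv2.resize(i,None,fx=s,fy=s,interpolation=cv2.INTER_CUBIC))
E
python3 - <<'E'
from h import *
np.set_printoptions(precision=4,suppress=True)
for n in ['scene','side','wrist']:
    s=snap(n,n+'0'); K,k,P=load(n+'0'); print(n,K.round(1).tolist(),k,P)
print(s)
E
```

```text
scene [[409.3, 0.0, 258.9], [0.0, 409.3, 193.8], [0.0, 0.0, 1.0]] -0.08746022333646127 [[-0.3695  0.7149 -0.5936  1.109 ]
 [ 0.9291  0.292  -0.2267  0.2495]
 [ 0.0113 -0.6354 -0.7721  0.814 ]
 [ 0.      0.      0.      1.    ]]
side [[416.9, 0.0, 262.5], [0.0, 416.9, 186.6], [0.0, 0.0, 1.0]] -0.1334220080051756 [[-0.7092 -0.3998  0.5807  0.0663]
 [-0.7048  0.3833 -0.5969  0.4839]
 [ 0.016  -0.8326 -0.5536  0.4808]
 [ 0.      0.      0.      1.    ]]
wrist [[276.9, 0.0, 254.0], [0.0, 276.9, 188.2], [0.0, 0.0, 1.0]] -0.008784114593141653 [[ 0.4033  0.8709  0.2809  0.2004]
 [ 0.9151 -0.3832 -0.1258  0.6495]
 [-0.0019  0.3077 -0.9515  0.3731]
 [ 0.      0.      0.      1.    ]]
{'time': 0.1, 'q': array([ 1.1191,  0.2647,  1.6052,  0.    ,  1.2737, -0.0369]), 'joint_vel': array([-0.001 , -0.0019, -0.0022,  0.0003, -0.0018, -0.0012]), 'joint_torque': array([ -0.001 , -51.6705, -36.8589,  -0.0001,   0.0062,  -0.    ]), 'tool_pos': array([0.2718, 0.6172, 0.2441]), 'tcp_rot': array([ 2.6304,  1.7159, -0.0027]), 'wrist_force': array([ 0.076 , -1.321 ,  0.3324]), 'torque': array([0.0312, 0.0406, 0.0281]), 'width': 0.9980302462072257}
```

View pics/scene0.png

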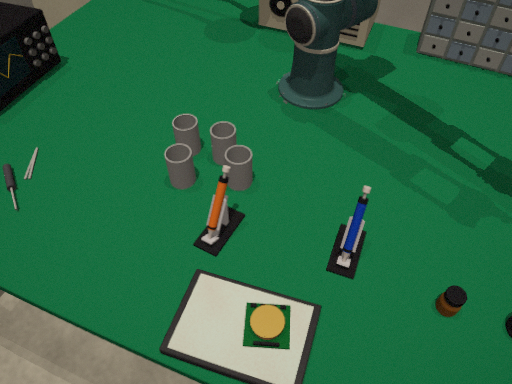

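View pics/side0.png

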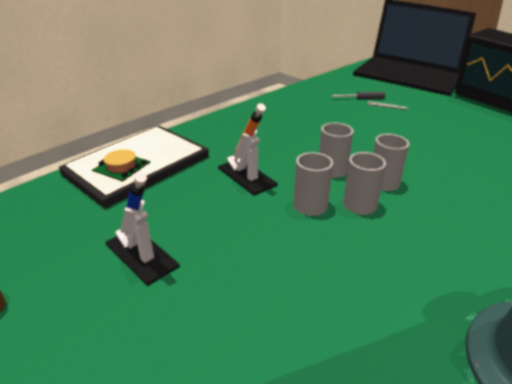

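View pics/wrist0.png

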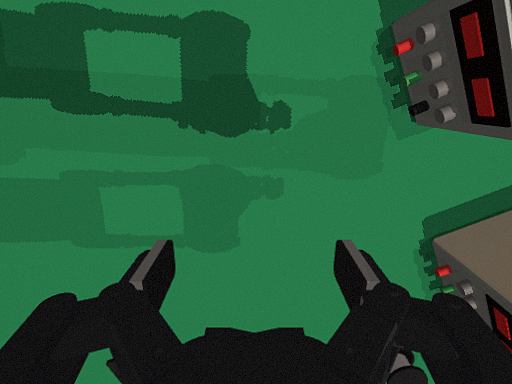

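The scene view shows four cups at about (187,135), (223,143), (180,166) and (238,168). The orange pump's button is at (226,170) and the blue pump's at (367,190). I'll enlarge these areas.

Run:
```python
from h import *
crop('scene0',150,100,270,260,4.9/1.3,'c1'); crop('scene0',310,170,400,290,5,'c2')
crop('side0',90,90,420,290,2.4,'c3'); crop('side0',90,160,190,290,4.6,'c4')
```

```text
(no output)
```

View pics/c1.png

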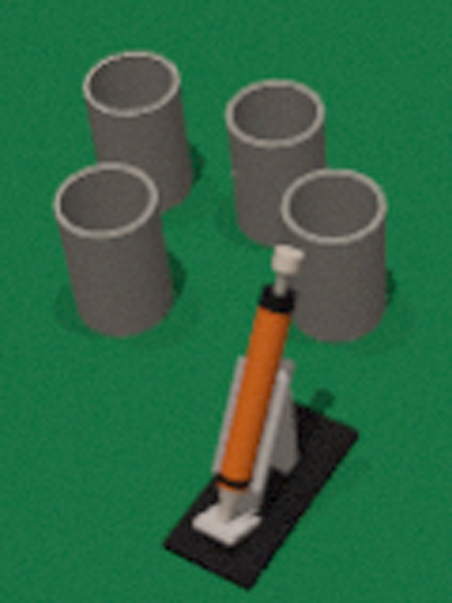

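View pics/c2.png

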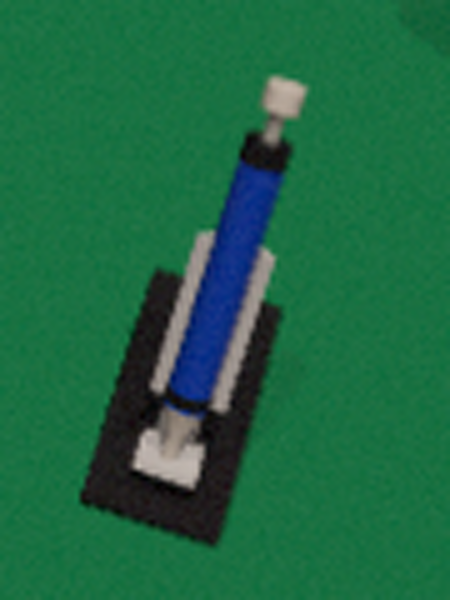

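View pics/c3.png

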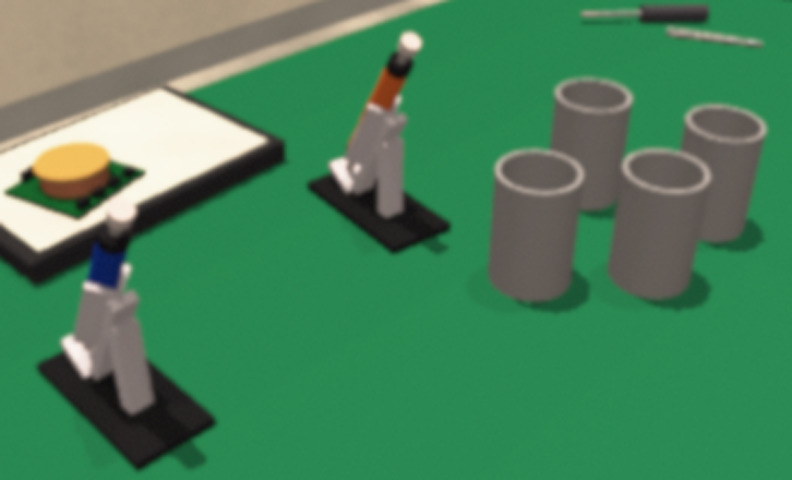

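View pics/c4.png

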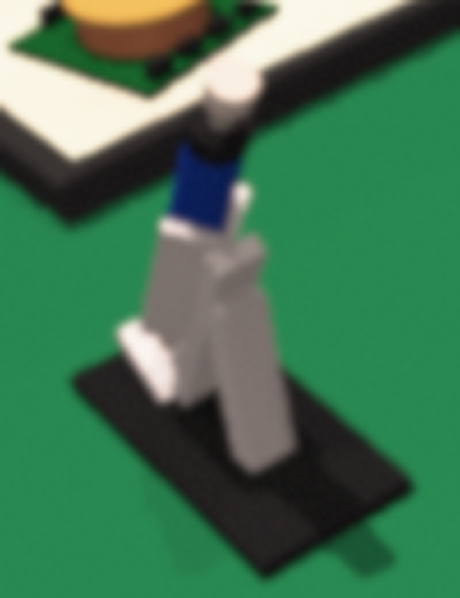

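Run:
```python
from h import *
np.set_printoptions(precision=4,suppress=True)
S=lambda u,v:('scene0',150+u/3.769,100+v/3.769)
for n,p in dict(A=(132,83),B=(275,112),C=(107,200),D=(334,205)).items():
    X=atz(*S(*p),0.1);print(n,X,np.hypot(*X[:2]),proj('side0',X)[0]*2.4-216)
for p in [(593,96),(725,124),(539,172),(666,172)]:
    X=atz('side0',90+p[0]/2.4,90+p[1]/2.4,.1);print(X,np.hypot(*X[:2]))
b=('scene0',310+285/5,170+97/5);bs=('side0',90+234/4.6,160+88/4.6)
print('btn',tri(b,bs),atz(*b,.174),atz(*bs,.174))
# axis: button z~.174, barrel top end 155mm ->z=.024+.155*c ; bottom 27mm
c=np.cos(np.pi/6)
print('155',atz('scene0',310+264/5,170+158/5,.024+.148*c)) 
print('27',atz('scene0',310+189/5,170+400/5,.024+.031*c))
ob=('scene0',150+286/3.769,100+260/3.769);os=('side0',90+410/2.4,90+43/2.4)
print('obtn',tri(ob,os))
print('o27',atz('scene0',150+232/3.769,100+482/3.769,.024+.031*c))
# base corners
for p in [(158,270),(282,312),(217,545),(82,500)]: print(atz('scene0',310+p[0]/5,170+p[1]/5,.008))
```

```text
A [ 0.4051 -0.2324  0.1   ] 0.4670492747604076 [719.2063 122.015 ]
B [ 0.3949 -0.1263  0.1   ] 0.4146068365196034 [661.237  169.3699]
C [ 0.5142 -0.1919  0.1   ] 0.548846725906815 [587.4691  94.1684]
D [ 0.4624 -0.0525  0.1   ] 0.4653670432015873 [533.474  170.2568]
[ 0.5087 -0.1925  0.1   ] 0.5438738853514485
[ 0.3998 -0.2329  0.1   ] 0.46266992907268295
[ 0.4578 -0.0535  0.1   ] 0.46092465904628716
[ 0.3901 -0.1255  0.1   ] 0.40978125389896214
btn (array([0.5188, 0.2618, 0.1723]), [array([-0.8804, -0.7052]), array([-1.5342,  0.7393])]) [0.5216 0.2639 0.174 ] [0.5165 0.2604 0.174 ]
155 [0.5378 0.2632 0.1522]
27 [0.5966 0.2643 0.0508]
obtn (array([ 0.5776, -0.031 ,  0.1731]), [array([-0.4625, -0.7448]), array([-0.765 ,  0.6504])])
o27 [ 0.6554 -0.0368  0.0508]
[0.5015 0.2332 0.008 ]
[0.5031 0.295  0.008 ]
[0.6362 0.2951 0.008 ]
[0.6366 0.2332 0.008 ]
```

```bash
cat >> h.py <<'E'
def plan(p1,R1,n,grip,p0=None,R0=None,dec=2):
    s=bot.read_state()
    p=np.array(s['tool_pos'] if p0 is None else p0,float); Rc=R.from_rotvec(s['tcp_rot']) if R0 is None else R0
    d=(np.array(p1)-p)/n; w=(Rc.inv()*R1).as_rotvec()/n; out=[];P0=p.copy()
    for i in range(n):
        t=np.round(Rc.as_matrix().T@(P0+d*(i+1)-p)/.03,dec); a=np.round(np.degrees((Rc.inv()*R1).as_rotvec()/(n-i))/6,dec)
        p=p+Rc.as_matrix()@(t*.03); Rc=Rc*R.from_rotvec(np.radians(a*6)); out+=list(t)+list(a)+[grip]
        if (i+1)%10==0 or i==n-1:
            print('['+', '.join(f'{v:g}' for v in np.array(out)+0.)+']'); print(' max',np.abs(out).max(),'end',p.round(4)); out=[]
    return p,Rc
def rot(tilt,az=0.):  # tool x along +y, z tilted outward (+x) by tilt deg
    t=np.radians(tilt); z=np.array([np.sin(t),0,-np.cos(t)]);x=np.array([0,1.,0]);y=np.cross(z,x)
    return R.from_rotvec([0,0,np.radians(az)])*R.from_matrix(np.c_[x,y,z])
E
python3 - <<'E'
from h import *
plan([.4845,.264,.242],rot(30),20,1)
E
```

```text
[-0.4, 0.56, 0, -0.25, 0.05, -0.19, 1, -0.4, 0.56, 0.02, -0.25, 0.05, -0.19, 1, -0.42, 0.54, 0.03, -0.25, 0.05, -0.19, 1, -0.43, 0.53, 0.04, -0.25, 0.05, -0.19, 1, -0.44, 0.53, 0.05, -0.25, 0.05, -0.19, 1, -0.45, 0.52, 0.07, -0.25, 0.05, -0.19, 1, -0.46, 0.5, 0.07, -0.25, 0.05, -0.19, 1, -0.47, 0.49, 0.09, -0.25, 0.05, -0.19, 1, -0.48, 0.48, 0.09, -0.24, 0.06, -0.19, 1, -0.5, 0.47, 0.11, -0.25, 0.06, -0.2, 1]
 max 1.0 end [0.3781 0.4405 0.243 ]
[-0.5, 0.46, 0.11, -0.24, 0.05, -0.19, 1, -0.51, 0.44, 0.12, -0.25, 0.06, -0.2, 1, -0.52, 0.43, 0.13, -0.24, 0.05, -0.19, 1, -0.53, 0.41, 0.14, -0.24, 0.06, -0.2, 1, -0.54, 0.4, 0.15, -0.25, 0.05, -0.19, 1, -0.55, 0.39, 0.15, -0.24, 0.06, -0.2, 1, -0.56, 0.37, 0.16, -0.25, 0.05, -0.19, 1, -0.56, 0.35, 0.16, -0.24, 0.05, -0.2, 1, -0.58, 0.34, 0.17, -0.25, 0.06, -0.19, 1, -0.58, 0.32, 0.18, -0.24, 0.05, -0.2, 1]
 max 1.0 end [0.4845 0.2639 0.242 ]
```

arm_command(
  steps=[-0.4, 0.56, 0, -0.25, 0.05, -0.19, 1, -0.4, 0.56, 0.02, -0.25, 0.05, -0.19, 1, -0.42, 0.54, 0.03, -0.25, 0.05, -0.19, 1, -0.43, 0.53, 0.04, -0.25, 0.05, -0.19, 1, -0.44, 0.53, 0.05, -0.25, 0.05, -0.19, 1, -0.45, 0.52, 0.07, -0.25, 0.05, -0.19, 1, -0.46, 0.5, 0.07, -0.25, 0.05, -0.19, 1, -0.47, 0.49, 0.09, -0.25, 0.05, -0.19, 1, -0.48, 0.48, 0.09, -0.24, 0.06, -0.19, 1, -0.5, 0.47, 0.11, -0.25, 0.06, -0.2, 1],
  squeeze=50,
)

```text
time: 1.4
tool_pos: [0.379, 0.4399, 0.2439]
tcp_rot: [2.286, 1.847, 0.279]
wrist_force: [0.1, -0.9, 0.2]
width: 1.001
```

arm_command(
  steps=[-0.5, 0.46, 0.11, -0.24, 0.05, -0.19, 1, -0.51, 0.44, 0.12, -0.25, 0.06, -0.2, 1, -0.52, 0.43, 0.13, -0.24, 0.05, -0.19, 1, -0.53, 0.41, 0.14, -0.24, 0.06, -0.2, 1, -0.54, 0.4, 0.15, -0.25, 0.05, -0.19, 1, -0.55, 0.39, 0.15, -0.24, 0.06, -0.2, 1, -0.56, 0.37, 0.16, -0.25, 0.05, -0.19, 1, -0.56, 0.35, 0.16, -0.24, 0.05, -0.2, 1, -0.58, 0.34, 0.17, -0.25, 0.06, -0.19, 1, -0.58, 0.32, 0.18, -0.24, 0.05, -0.2, 1],
)

```text
time: 2.65
tool_pos: [0.4852, 0.2632, 0.2427]
tcp_rot: [1.925, 1.927, 0.519]
wrist_force: [0.4, -0.4, -0.2]
width: 1.002
```

Run:
```python
from h import *
np.set_printoptions(precision=4,suppress=True)
snap('wrist','w1');s=snap('scene','s1'); print(s['time'],s['q'],s['tool_pos'],R.from_rotvec(s['tcp_rot']).as_matrix())
N=np.array([.6105,.264,.024]);a=np.array([-.5,0,.8660])
i=cv2.imread('pics/w1.png')
for L in (0,27,155,180): print(L,proj('w1',N+a*L/1000)[0],proj('s1',N+a*L/1000)[0])
crop('w1',150,0,370,280,2.1,'w1c')
```

```text
2.7 [ 0.6284 -0.2171  2.1865 -0.4332  0.7827 -0.694 ] [0.4852 0.2613 0.242 ] [[-0.0006  0.8651  0.5016]
 [ 1.      0.0015 -0.0014]
 [-0.002   0.5016 -0.8651]]
0 [254.2532 156.4701] [343.9397 261.3243]
27 [254.2916 160.6422] [347.3237 250.9381]
155 [254.5864 192.6605] [364.2937 198.2112]
180 [254.683  203.1553] [367.7889 187.215 ]
```

View pics/w1c.png

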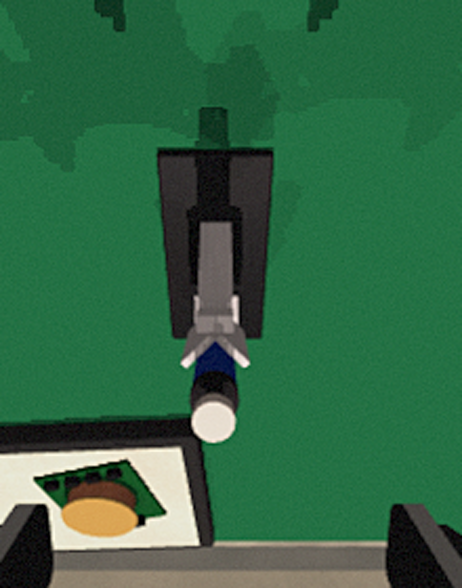

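View pics/s1.png

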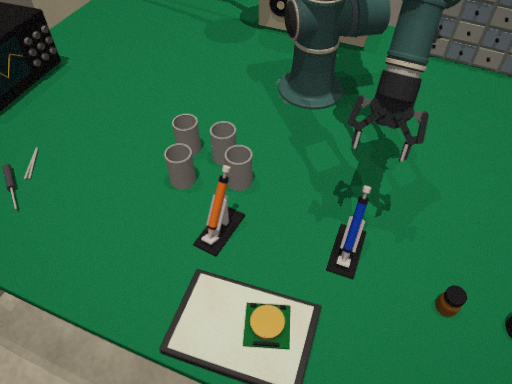

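The wrist view puts the button at about (251,200), within 3 px (about 2 mm) of my prediction. Next I approach along the pump's axis.

arm_command(
  steps=[0, -0.06, 0.4, 0, 0, 0, 1, 0, 0, 0.4, 0, 0, 0, 1, 0, 0, 0.4, 0, 0, 0, 1, 0, 0, 0.4, 0, 0, 0, 1, 0, 0, 0.4, 0, 0, 0, 1, 0, 0, 0.4, 0, 0, 0, 1, 0, 0, 0.4, 0, 0, 0, 1, 0, 0, 0.4, 0, 0, 0, 1, 0, 0, 0.4, 0, 0, 0, 1, 0, 0, 0.36, 0, 0, 0, 1],
)

```text
time: 4.0
tool_pos: [0.543, 0.2645, 0.1382]
tcp_rot: [1.928, 1.927, 0.518]
wrist_force: [-0.2, -0.7, 0.7]
width: 0.999
```

Run:
```python
from h import *
np.set_printoptions(precision=4,suppress=True)
snap('wrist','w2');snap('scene','s2');s=snap('side','d2'); print(s['time'],s['tool_pos'],s['wrist_force'])
a=cv2.resize(cv2.imread('pics/w2.png')[100:384,120:400],None,fx=1.4,fy=1.4);b=cv2.resize(cv2.imread('pics/d2.png')[120:300,60:230],None,fx=2.2,fy=2.2)[:397]
cv2.imwrite('pics/m2.png',np.hstack([a[:396],b[:396]]))
```

```text
4.1 [0.5424 0.264  0.1373] [ 0.0866  0.2271 -0.2542]
```

View pics/m2.png

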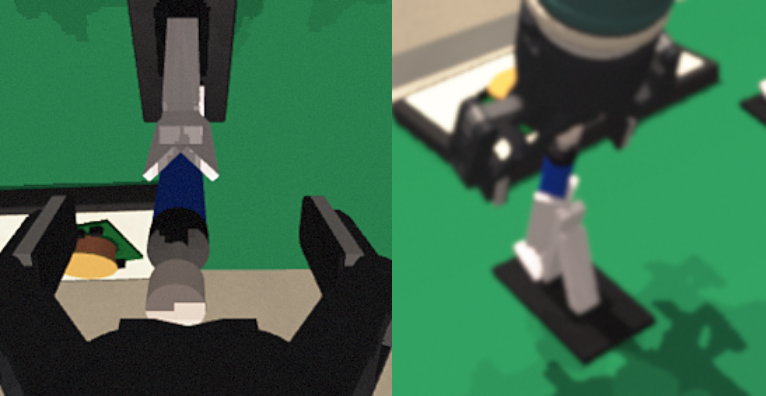

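View pics/s2.png

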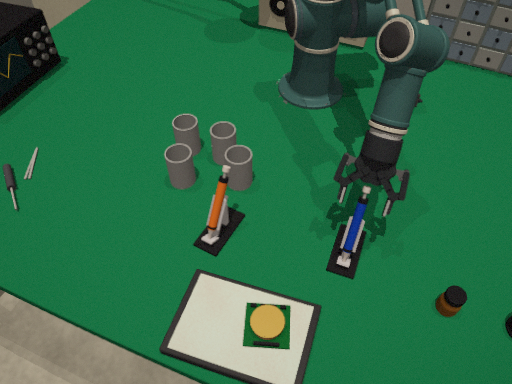

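The pump sits about 6 px left of the jaw centre, roughly 3 mm. I'll shift by that and close.

arm_command(
  steps=[-0.1, 0, 0, 0, 0, 0, 1, 0, 0, 0, 0, 0, 0, 0.5, 0, 0, 0, 0, 0, 0, 0.2, 0, 0, 0, 0, 0, 0, 0, 0, 0, 0, 0, 0, 0, 0, 0, 0, 0, 0, 0, 0, 0, 0, 0, 0, 0, 0, 0, 0],
  squeeze=50,
)

```text
time: 5.03
tool_pos: [0.5427, 0.2615, 0.1392]
tcp_rot: [1.927, 1.926, 0.518]
wrist_force: [-1.5, -1.1, 4.1]
width: 0.222
```

Run:
```python
from h import *
np.set_printoptions(precision=4,suppress=True)
snap('wrist','w3');s=snap('scene','s3'); print(s['time'],s['tool_pos'],s['wrist_force'],s['width'])
a=cv2.resize(cv2.imread('pics/w3.png')[100:384,120:400],None,fx=1.4,fy=1.4);b=cv2.resize(cv2.imread('pics/s3.png')[140:320,300:470],None,fx=2.2,fy=2.2)
cv2.imwrite('pics/m3.png',np.hstack([a[:396],b[:396]]))
```

```text
5.075 [0.5427 0.2616 0.1392] [-2.8275 -1.5807  5.153 ] 0.21622681763388688
```

View pics/m3.png

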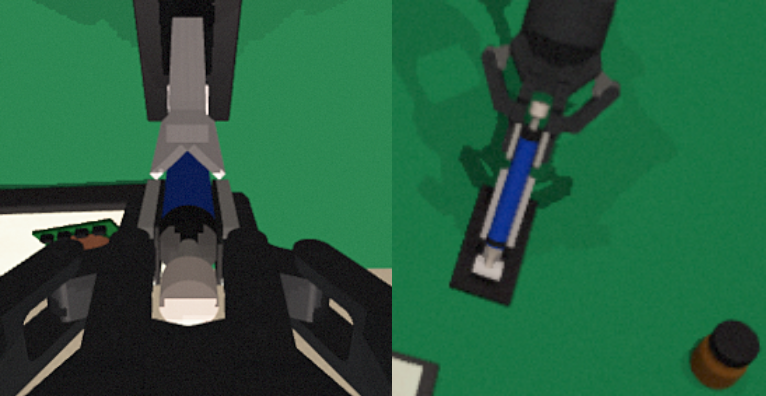

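The jaws closed on the barrel at about 18.4 mm, and both pads are on it in the wrist view. Now I lift straight up.

arm_command(
  steps=[0, 0.1, -0.17, 0, 0, 0, 0, 0, 0.15, -0.26, 0, 0, 0, 0, 0, 0.25, -0.43, 0, 0, 0, 0, 0, 0.25, -0.43, 0, 0, 0, 0, 0, 0.5, -0.87, 0, 0, 0, 0, 0, 0.5, -0.87, 0, 0, 0, 0, 0, 0.5, -0.87, 0, 0, 0, 0, 0, 0.5, -0.87, 0, 0, 0, 0, 0, 0.5, -0.87, 0, 0, 0, 0, 0, 0.5, -0.87, 0, 0, 0, 0],
)

```text
time: 6.38
tool_pos: [0.5421, 0.2613, 0.3667]
tcp_rot: [1.927, 1.927, 0.52]
wrist_force: [0.0, 0.2, -0.7]
width: 0.223
```

Run:
```python
from h import *
np.set_printoptions(precision=4,suppress=True)
snap('wrist','w4');snap('side','d4');s=snap('scene','s4'); print(s['time'],s['tool_pos'],s['wrist_force'],s['width'],s['q'])
T=R.from_rotvec(s['tcp_rot']).as_matrix();print(T)
a=cv2.resize(cv2.imread('pics/d4.png')[20:310,20:260],None,fx=1.4,fy=1.4);b=cv2.resize(cv2.imread('pics/s4.png')[60:300,260:470],None,fx=1.65,fy=1.65)
cv2.imwrite('pics/m4.png',np.hstack([a[:396],b[:396]]))
tip=s['tool_pos']+T@[0,0,.132];print(tip,proj('s4',tip),proj('d4',tip))
```

```text
6.475 [0.5441 0.2625 0.3713] [ 1.2192  0.0299 -0.0638] 0.21920709500328758 [ 0.5531 -0.2017  1.938  -0.3246  0.963  -0.8902]
[[-0.0006  0.8615  0.5078]
 [ 1.     -0.0027  0.0058]
 [ 0.0063  0.5078 -0.8615]]
[0.6111 0.2632 0.2576] [[366.1769 194.7275]] [[ 96.3458 103.9696]]
```

View pics/m4.png

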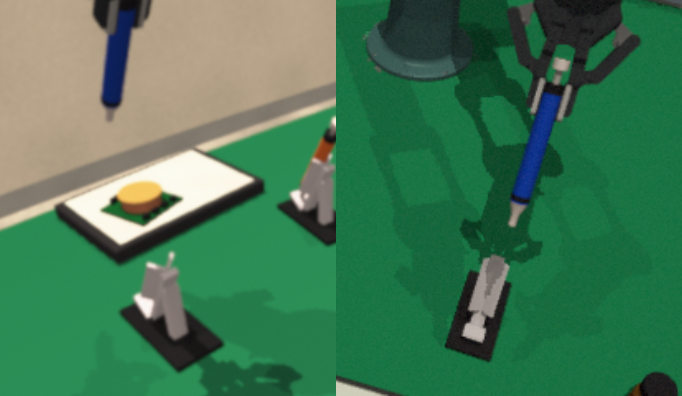

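View pics/w4.png

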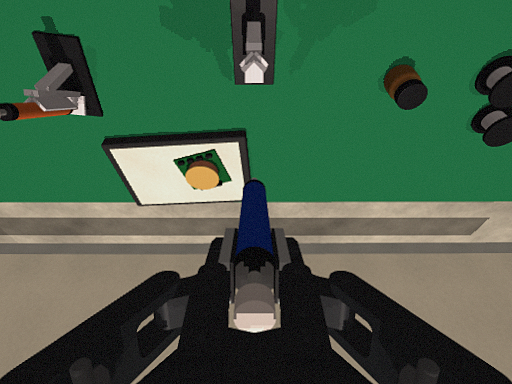

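The pump hangs in line with the fingers. Its tip is at scene (367,196) and side (98,104), within 2 px of prediction. The rest stayed in place. Next I carry it over to the far cup while bringing the tool upright.

Run:
```python
from h import *
plan([.511,-.192,.378],rot(0,-30),22,0)
```

```text
[-0.69, -0.03, -0.04, 0.22, -0.06, 0.22, 0, -0.69, -0.02, -0.04, 0.22, -0.06, 0.22, 0, -0.69, 0, -0.03, 0.22, -0.06, 0.22, 0, -0.68, 0.01, -0.02, 0.22, -0.06, 0.22, 0, -0.69, 0.03, -0.03, 0.22, -0.06, 0.22, 0, -0.69, 0.04, -0.01, 0.22, -0.06, 0.22, 0, -0.69, 0.06, -0.02, 0.22, -0.06, 0.22, 0, -0.68, 0.07, -0.01, 0.23, -0.06, 0.22, 0, -0.69, 0.09, -0.01, 0.22, -0.06, 0.22, 0, -0.68, 0.11, -0.01, 0.23, -0.06, 0.22, 0]
 max 0.69 end [0.5287 0.0555 0.3725]
[-0.68, 0.12, -0.01, 0.22, -0.06, 0.22, 0, -0.67, 0.13, -0.01, 0.23, -0.06, 0.22, 0, -0.68, 0.15, 0, 0.22, -0.06, 0.22, 0, -0.67, 0.17, -0.01, 0.23, -0.06, 0.22, 0, -0.66, 0.18, 0, 0.22, -0.07, 0.22, 0, -0.66, 0.2, 0, 0.23, -0.06, 0.23, 0, -0.66, 0.21, -0.01, 0.22, -0.07, 0.22, 0, -0.65, 0.23, 0, 0.23, -0.06, 0.23, 0, -0.65, 0.24, -0.01, 0.22, -0.07, 0.22, 0, -0.63, 0.26, -0.01, 0.23, -0.06, 0.23, 0]
 max 0.68 end [ 0.514  -0.1506  0.3771]
[-0.64, 0.27, -0.01, 0.22, -0.07, 0.22, 0, -0.62, 0.29, -0.01, 0.23, -0.06, 0.23, 0]
 max 0.64 end [ 0.5111 -0.1919  0.378 ]
```

arm_command(
  steps=[-0.69, -0.03, -0.04, 0.22, -0.06, 0.22, 0, -0.69, -0.02, -0.04, 0.22, -0.06, 0.22, 0, -0.69, 0, -0.03, 0.22, -0.06, 0.22, 0, -0.68, 0.01, -0.02, 0.22, -0.06, 0.22, 0, -0.69, 0.03, -0.03, 0.22, -0.06, 0.22, 0, -0.69, 0.04, -0.01, 0.22, -0.06, 0.22, 0, -0.69, 0.06, -0.02, 0.22, -0.06, 0.22, 0, -0.68, 0.07, -0.01, 0.23, -0.06, 0.22, 0, -0.69, 0.09, -0.01, 0.22, -0.06, 0.22, 0, -0.68, 0.11, -0.01, 0.23, -0.06, 0.22, 0],
)

```text
time: 7.78
tool_pos: [0.5268, 0.0542, 0.3674]
tcp_rot: [2.303, 1.805, 0.296]
wrist_force: [-0.4, -0.3, -0.1]
width: 0.223
```

arm_command(
  steps=[-0.68, 0.12, -0.01, 0.22, -0.06, 0.22, 0, -0.67, 0.13, -0.01, 0.23, -0.06, 0.22, 0, -0.68, 0.15, 0, 0.22, -0.06, 0.22, 0, -0.67, 0.17, -0.01, 0.23, -0.06, 0.22, 0, -0.66, 0.18, 0, 0.22, -0.07, 0.22, 0, -0.66, 0.2, 0, 0.23, -0.06, 0.23, 0, -0.66, 0.21, -0.01, 0.22, -0.07, 0.22, 0, -0.65, 0.23, 0, 0.23, -0.06, 0.23, 0, -0.65, 0.24, -0.01, 0.22, -0.07, 0.22, 0, -0.63, 0.26, -0.01, 0.23, -0.06, 0.23, 0],
)

```text
time: 9.02
tool_pos: [0.5124, -0.1517, 0.3733]
tcp_rot: [2.657, 1.616, 0.042]
wrist_force: [0.6, -0.3, -0.7]
width: 0.224
```

arm_command(
  steps=[-0.64, 0.27, -0.01, 0.22, -0.07, 0.22, 0, -0.62, 0.29, -0.01, 0.23, -0.06, 0.23, 0, 0, 0, 0, 0, 0, 0, 0],
)

```text
time: 9.4
tool_pos: [0.5104, -0.1942, 0.3753]
tcp_rot: [-2.722, -1.566, 0.011]
wrist_force: [0.5, -0.3, 1.0]
width: 0.217
```

Run:
```python
from h import *
np.set_printoptions(precision=4,suppress=True)
snap('wrist','w5');snap('side','d5');s=snap('scene','s5'); print(s['time'],s['tool_pos'],s['wrist_force'],s['width'],s['q'])
T=R.from_rotvec(s['tcp_rot']).as_matrix();print(T)
tip=s['tool_pos']+T@[0,0,.132];print(tip,proj('s5',tip),proj('d5',tip))
for f in 'sd': print(f,proj(f+'5',[.511,-.192,.1]))
crop('s5',130,60,270,230,3.5,'s5c');crop('d5',250,20,430,240,2.7,'d5c')
```

```text
9.5 [ 0.5103 -0.1927  0.3756] [-0.7208  0.0914  0.2887] 0.2155376664293145 [-0.4042 -0.0337  1.6979 -0.0042  1.4816 -1.4498]
[[ 0.501   0.8654 -0.0055]
 [ 0.8654 -0.501  -0.0022]
 [-0.0047 -0.0037 -1.    ]]
[ 0.5096 -0.193   0.2436] [[170.1255 105.3981]] [[344.6345  63.003 ]]
s [[178.9859 152.2033]]
d [[336.0309 129.7147]]
```

View pics/s5c.png

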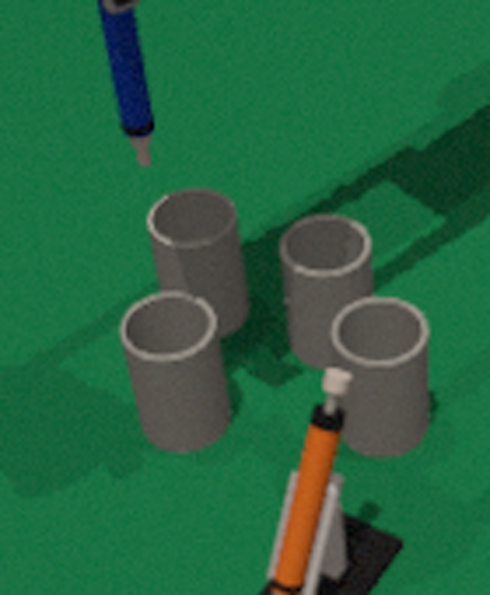

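View pics/d5c.png

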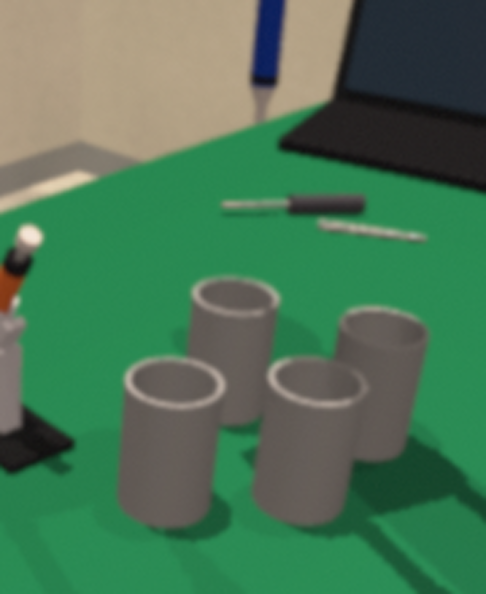

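View pics/w5.png

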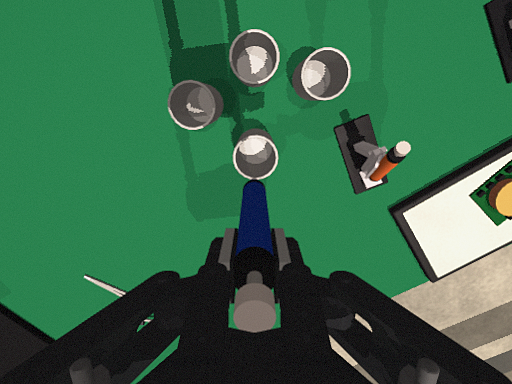

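Run:
```python
from h import *
np.set_printoptions(precision=4,suppress=True)
t=tri(('s5',171.4,106.4),('d5',346.7,64.6));c=tri(('s5',178.3,153.1),('d5',337.,130.));print(t,c,c[0]-t[0])
# wrist: outer rim ellipse of the near cup
print(proj('w5',[.511,-.192,.1]),atz('w5',255.5,157.5,.1))
crop('w5',220,110,300,200,6,'w5c')
```

```text
(array([ 0.5058, -0.1933,  0.2399]), [array([-0.2851, -0.7185]), array([-0.5907,  0.6644])]) (array([ 0.5112, -0.1948,  0.0975]), [array([-0.2143, -0.4099]), array([-0.3959,  0.3702])]) [ 0.0054 -0.0015 -0.1425]
[[256.1115 154.8354]] [ 0.514  -0.1948  0.1   ]
```

View pics/w5c.png

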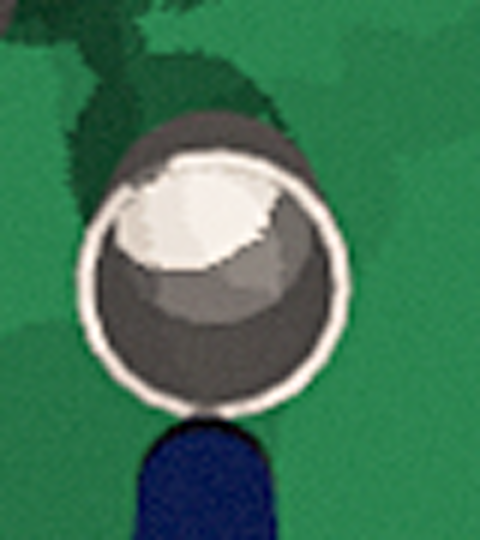

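Relative to the tip, the cup's rim centre is about +4 mm in x and −2 mm in y. I'll correct by 4.5 mm along tool y and lower.

arm_command(
  steps=[0, 0.15, 0, 0, 0, 0, 0, 0, 0, 0.9, 0, 0, 0, 0, 0, 0, 0.9, 0, 0, 0, 0, 0, 0, 0.9, 0, 0, 0, 0, 0, 0, 0.6, 0, 0, 0, 0, 0, 0, 0.5, 0, 0, 0, 0, 0, 0, 0, 0, 0, 0, 0],
)

```text
time: 10.42
tool_pos: [0.513, -0.1947, 0.2606]
tcp_rot: [-2.719, -1.57, 0.011]
wrist_force: [0.4, 0.7, -0.5]
width: 0.22
```

Run:
```python
from h import *
np.set_printoptions(precision=4,suppress=True)
snap('side','d6');s=snap('scene','s6'); print(s['time'],s['tool_pos'],s['wrist_force'],s['width'])
a=cv2.resize(cv2.imread('pics/d6.png')[20:220,250:420],None,fx=2.2,fy=2.2);b=cv2.resize(cv2.imread('pics/s6.png')[60:240,110:280],None,fx=2.2,fy=2.2)
cv2.imwrite('pics/m6.png',np.hstack([a[:396],b[:396]]))
```

```text
10.475 [ 0.5136 -0.195   0.2618] [0.3277 0.4367 0.0961] 0.21818310819582526
```

View pics/m6.png

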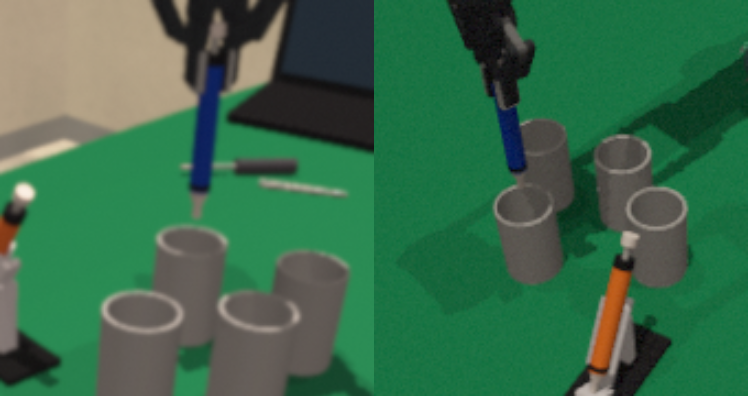

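The tip is just above the rim centre in both views, so I keep lowering.

arm_command(
  steps=[0, 0, 0.6, 0, 0, 0, 0, 0, 0, 0.6, 0, 0, 0, 0, 0, 0, 0.6, 0, 0, 0, 0, 0, 0, 0.6, 0, 0, 0, 0, 0, 0, 0.5, 0, 0, 0, 0, 0, 0, 0.4, 0, 0, 0, 0, 0, 0, 0.3, 0, 0, 0, 0, 0, 0, 0.15, 0, 0, 0, 0, 0, 0, 0, 0, 0, 0, 0],
)

```text
time: 11.65
tool_pos: [0.513, -0.1954, 0.1492]
tcp_rot: [-2.721, -1.57, 0.009]
wrist_force: [0.9, 0.4, -0.5]
width: 0.215
```

Run:
```python
from h import *
np.set_printoptions(precision=4,suppress=True)
snap('wrist','w7');snap('side','d7');s=snap('scene','s7'); print(s['time'],s['tool_pos'],s['wrist_force'],s['width'])
a=cv2.resize(cv2.imread('pics/d7.png')[60:240,250:420],None,fx=2.2,fy=2.2);b=cv2.resize(cv2.imread('pics/s7.png')[60:240,110:280],None,fx=2.2,fy=2.2)
cv2.imwrite('pics/m7.png',np.hstack([a[:396],b[:396]]))
```

```text
11.75 [ 0.5134 -0.1956  0.1499] [ 0.3542  0.1573 -0.6376] 0.22225989921365716
```

View pics/m7.png

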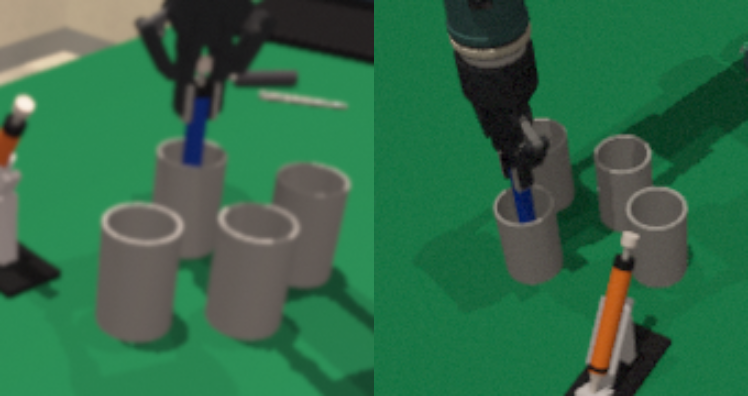

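View pics/w7.png

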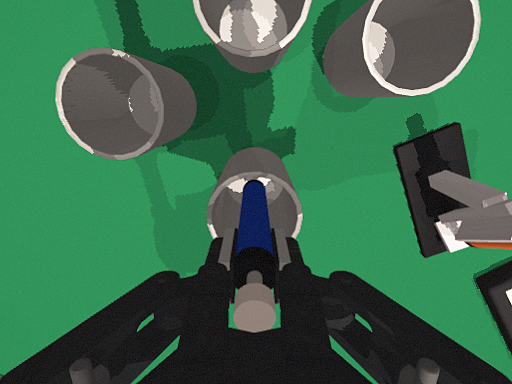

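The pump is about 85 mm into the cup and clear of the walls. Before releasing it, I'll lean it about 20° onto the outer rim along tool +y, away from the fingers and the other cups, so it won't topple.

arm_command(
  steps=[0, 0.27, 0.08, 0.83, 0, 0, 0, 0, 0.28, 0.06, 0.83, 0, 0, 0, 0, 0.28, 0.03, 0.83, 0, 0, 0, 0, 0.28, 0.01, 0.83, 0, 0, 0, 0, 0, 0, 0, 0, 0, 0],
)

```text
time: 12.42
tool_pos: [0.5422, -0.2124, 0.1385]
tcp_rot: [-2.451, -1.412, 0.257]
wrist_force: [-0.0, 0.0, -1.0]
width: 0.218
```

Run:
```python
from h import *
np.set_printoptions(precision=4,suppress=True)
snap('wrist','w8');snap('side','d8');s=snap('scene','s8'); print(s['time'],s['tool_pos'],s['wrist_force'],s['width'])
print(R.from_rotvec(s['tcp_rot']).as_matrix()[:,2]*.132+s['tool_pos'])
a=cv2.resize(cv2.imread('pics/d8.png')[60:240,250:420],None,fx=2.2,fy=2.2);b=cv2.resize(cv2.imread('pics/s8.png')[60:240,110:280],None,fx=2.2,fy=2.2)
cv2.imwrite('pics/m8.png',np.hstack([a[:396],b[:396]]))
```

```text
12.525 [ 0.541  -0.2117  0.1394] [ 0.7869  0.6429 -0.958 ] 0.22139589477289448
[ 0.5016 -0.1896  0.0154]
```

View pics/m8.png

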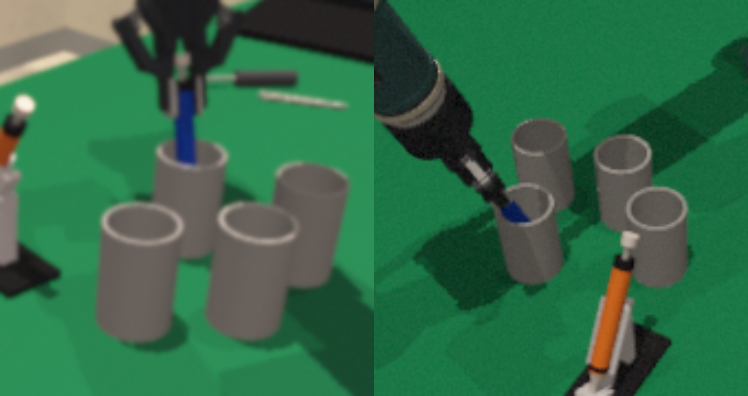

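View pics/w8.png

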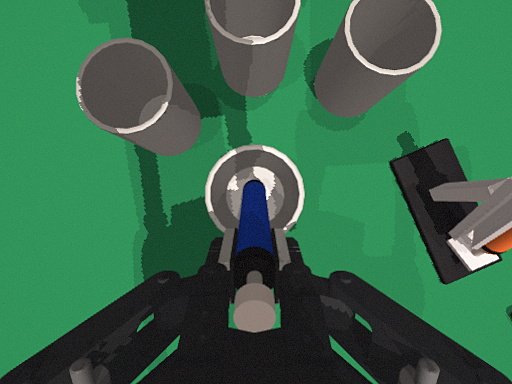

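arm_command(
  steps=[0, 0.03, 0.1, 0, 0, 0, 0, 0, 0.03, 0.09, 0, 0, 0, 0, 0, 0, 0, 0, 0, 0, 0],
)

```text
time: 12.95
tool_pos: [0.5403, -0.2113, 0.1335]
tcp_rot: [-2.451, -1.413, 0.257]
wrist_force: [1.0, 0.1, 0.1]
width: 0.218
```

arm_command(
  steps=[0, 0, 0, 0, 0, 0, 0.35, 0, 0, 0, 0, 0, 0, 0.45, 0, 0, 0, 0, 0, 0, 0.7, 0, 0, 0, 0, 0, 0, 1, 0, 0, 0, 0, 0, 0, 1, 0, 0, 0, 0, 0, 0, 1],
)

```text
time: 13.7
tool_pos: [0.5408, -0.2116, 0.1335]
tcp_rot: [-2.451, -1.413, 0.257]
wrist_force: [-1.3, -1.4, 0.2]
width: 0.999
```

Run:
```python
from h import *
np.set_printoptions(precision=4,suppress=True)
snap('wrist','w9');snap('side','d9');s=snap('scene','s9'); print(s['time'],s['tool_pos'],s['wrist_force'],s['width'])
a=cv2.resize(cv2.imread('pics/d9.png')[60:240,250:420],None,fx=2.2,fy=2.2);b=cv2.resize(cv2.imread('pics/s9.png')[60:240,110:280],None,fx=2.2,fy=2.2)
cv2.imwrite('pics/m9.png',np.hstack([a[:396],b[:396]]))
```

```text
13.8 [ 0.5408 -0.2116  0.1335] [ 0.3623  0.1468 -0.1405] 1.0048161922561645
```

View pics/m9.png

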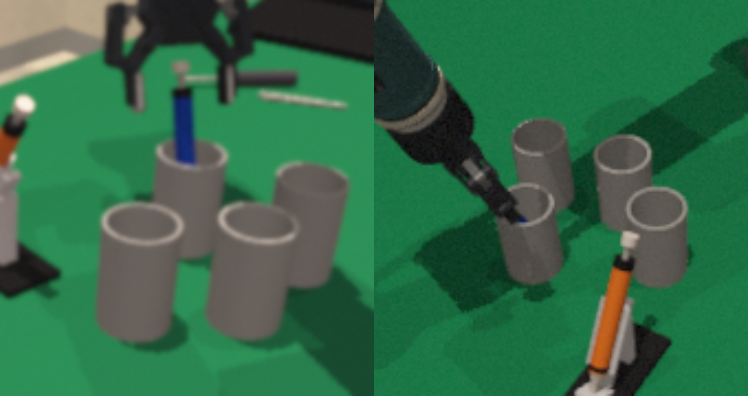

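View pics/w9.png

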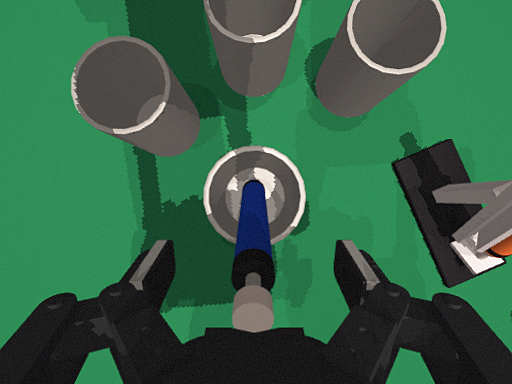

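The pump leans on the rim midway between the open jaws. I retreat along the tool axis.

arm_command(
  steps=[0, 0, -0.3, 0, 0, 0, 1, 0, 0, -0.6, 0, 0, 0, 1, 0, 0, -0.8, 0, 0, 0, 1, 0, 0, -0.8, 0, 0, 0, 1, 0, 0, -0.8, 0, 0, 0, 1, 0, 0, -0.8, 0, 0, 0, 1, 0, 0, -0.8, 0, 0, 0, 1, 0, 0, 0, 0, 0, 0, 1, 0, 0, 0, 0, 0, 0, 1],
)

```text
time: 14.98
tool_pos: [0.5847, -0.2362, 0.2714]
tcp_rot: [-2.451, -1.413, 0.257]
wrist_force: [-1.0, 0.1, 0.0]
width: 1.0
```

Run:
```python
from h import *
np.set_printoptions(precision=4,suppress=True)
snap('wrist','w10');snap('side','d10');s=snap('scene','s10'); print(s['time'],s['tool_pos'],s['wrist_force'],s['width'])
a=cv2.resize(cv2.imread('pics/d10.png')[60:240,250:420],None,fx=2.2,fy=2.2);b=cv2.resize(cv2.imread('pics/s10.png')[60:240,110:280],None,fx=2.2,fy=2.2)
cv2.imwrite('pics/m10.png',np.hstack([a[:396],b[:396]]))
```

```text
15.075 [ 0.5841 -0.2359  0.2704] [ 0.4269 -0.502   0.3654] 0.9987387030250688
```

View pics/m10.png

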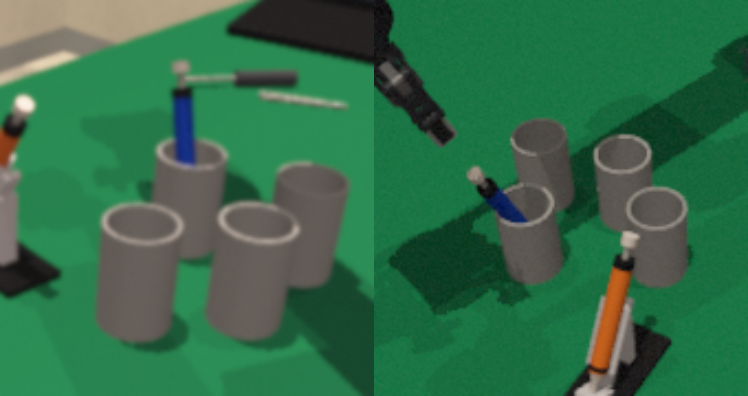

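View pics/w10.png

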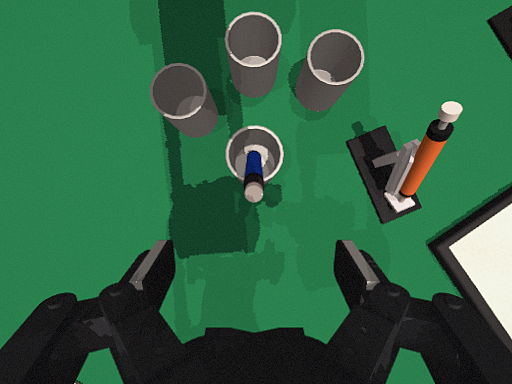

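The pump leans in the far cup, the cup is upright where it was, the orange pump is still in its rest, and the gripper is clear. I'm handing in the job.

```bash
python3 -c "
from workcell import bot
print(bot.finish_job())"
```

```text
the job is handed in; nothing more can be done
None
```

The blue pump now stands nozzle down in the grey cup farthest from the robot, leaning on its outer rim, and the job is handed in. I gripped it in line with its lean and lifted it straight out of its rest. I let go with the nozzle an estimated 5 mm above the cup floor, then backed off along the tool axis.

- **Last checks (at 15.1 s of 42 s):** all three cameras show the pump at rest in the cup and the cup upright where it started. The orange pump is still in its rest, the gripper is open and well clear, and the wrist force is near zero.
- **Disagreements:** the scene and side cameras differed by about 5 mm in x on the cup, and the wrist camera put the pump about 3 mm to one side of the jaw centre. I corrected both offsets before closing the jaws and before lowering.
- **Contact while gripping:** there was a light force of about 6 N as the jaws closed, and it was gone after the lift.

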